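Pack away the gouges and latch the case

TASK

Pack up the carving gouges: lay every gouge on the bench into the case on the pad of its own colour, handle centred on the pad and blade in the comb's notch. When all are in, shut the lid, hook the latch claw over the keeper on the lid, then swing the lever down over centre until it lies fully home against the case. Leave the other things on the bench where they are.

Things in the scene. Friction and masses are not known exactly. Their poses are not given: they have to be found in the camera images.
- case: Plywood case, fixed, 166 (x) x 291 (y) x 70 mm high, walls 8 mm, inner floor 38 mm above the bench. Origin: centre of underside. Own -x side = latch front, facing about world +y (yaw -1.57 +- 0.2); +x side = lid hinge. Five places along own y, 52 mm apart. Dark combs: at x 18 to 32 mm, 22 mm tall, an 18 mm notch per blade; at x -70 to -52 mm, 16 mm tall, a 29 mm gap per handle end.
- lid (a joint): Lid angle, rad: 0 shut, starts 1.6 to 1.85 (standing open), range 0 to 1.9. Lid 166 x 291 x 12 mm, 0.28 kg, on a stiff friction hinge: it stays where it is left; 2 to 4 N at its free edge moves it. It can be pushed from behind, over and down.
- lid_hinge (a point): Middle of the lid's hinge line: case-frame x +83, z 70 mm, on the lid's underside. Shut, the lid reaches 166 mm from here towards the case's own -x.
- keeper (a point): Seat of the steel keeper in the middle of the lid's free edge, where the centre of the claw's bar lies when latched: a groove between an upright plate (rising 8 mm above the shut lid) and a lip sloping up and out at 35 deg, whose end is 7 mm farther out and about 1 mm higher than this point. Lid shut: case-frame x -88, y 0, z 80 mm.
- lever (a joint): Draw-latch lever angle, rad: 0 fully down against the case front, 1.57 straight out, range 0 to 1.8, starts 1.5 to 1.75. Red-ended, 22 mm wide, 5 mm thick, 48 mm long; pivot line along own y at case-frame x -97, z 54 mm. Friction holds it (1 N at the tip). With the claw hooked a spring resists (up to 4 N at the tip) down to about 0.35; below that it is drawn shut.
- lever_tip (a point): Free end of the lever, 48 mm from its pivot.
- claw (a joint): Claw angle relative to the lever, rad, free-swinging, range -2.3 (start: leaning outwards on its stop) to 0.6. The claw is upright when lever + claw = 0; more positive leans inwards over the lid. With the lever out and the lid shut, push the bar inwards past upright and it drops into the keeper: about -1 when hooked with the lever out, about +0.25 when latched.
- claw_bar (a point): Middle of the claw's crossbar: dark steel bar 42 mm long along the case's own y, 6 mm thick, on two side arms; 35.5 mm from the claw's pivot, which sits on the lever 11 mm from the lever's pivot. The claw is sprung and stretches about 2 mm when latched.
- gouge_red: Carving gouge with a red band on its wooden handle, loose, 0.05 to 0.1 kg, lying flat; may be absent. Origin: underside of the handle at its middle; own x points to the blade, z up. Handle x -31 to 31 mm, 21 mm wide, 20 mm high, flat-sided; straight steel blade 10 mm wide, 5 mm thick, to x = 95 mm, its middle 10 mm above the origin.
- gouge_yellow: Carving gouge with a yellow band on its wooden handle, loose, 0.05 to 0.1 kg, lying flat; may be absent. Origin: underside of the handle at its middle; own x points to the blade, z up. Handle x -31 to 31 mm, 21 mm wide, 20 mm high, flat-sided; straight steel blade 10 mm wide, 5 mm thick, to x = 95 mm, its middle 10 mm above the origin.
- gouge_blue: Carving gouge with a blue band on its wooden handle, loose, 0.05 to 0.1 kg, lying flat; may be absent. Origin: underside of the handle at its middle; own x points to the blade, z up. Handle x -31 to 31 mm, 21 mm wide, 20 mm high, flat-sided; straight steel blade 10 mm wide, 5 mm thick, to x = 95 mm, its middle 10 mm above the origin.
- gouge_green: Carving gouge with a green band on its wooden handle, loose, 0.05 to 0.1 kg, lying flat; may be absent. Origin: underside of the handle at its middle; own x points to the blade, z up. Handle x -31 to 31 mm, 21 mm wide, 20 mm high, flat-sided; straight steel blade 10 mm wide, 5 mm thick, to x = 95 mm, its middle 10 mm above the origin.
- gouge_white: Carving gouge with a white band on its wooden handle, loose, 0.05 to 0.1 kg, lying flat; may be absent. Origin: underside of the handle at its middle; own x points to the blade, z up. Handle x -31 to 31 mm, 21 mm wide, 20 mm high, flat-sided; straight steel blade 10 mm wide, 5 mm thick, to x = 95 mm, its middle 10 mm above the origin.
- slot_red: Red pad 82 x 34 x 2 mm on the case's inner floor: place of the red gouge (which place has which colour varies). Origin: centre of its underside, 38 mm above the bench; axes parallel to the case's. The gouge lies flat and centred on it, own x along this x, blade in the notch (x 50 to 64 mm), handle end in the gap; its origin is then 2 mm above this one.
- slot_yellow: Yellow pad 82 x 34 x 2 mm on the case's inner floor: place of the yellow gouge (which place has which colour varies). Origin: centre of its underside, 38 mm above the bench; axes parallel to the case's. The gouge lies flat and centred on it, own x along this x, blade in the notch (x 50 to 64 mm), handle end in the gap; its origin is then 2 mm above this one.
- slot_blue: Blue pad 82 x 34 x 2 mm on the case's inner floor: place of the blue gouge (which place has which colour varies). Origin: centre of its underside, 38 mm above the bench; axes parallel to the case's. The gouge lies flat and centred on it, own x along this x, blade in the notch (x 50 to 64 mm), handle end in the gap; its origin is then 2 mm above this one.
- slot_green: Green pad 82 x 34 x 2 mm on the case's inner floor: place of the green gouge (which place has which colour varies). Origin: centre of its underside, 38 mm above the bench; axes parallel to the case's. The gouge lies flat and centred on it, own x along this x, blade in the notch (x 50 to 64 mm), handle end in the gap; its origin is then 2 mm above this one.
- slot_white: White pad 82 x 34 x 2 mm on the case's inner floor: place of the white gouge (which place has which colour varies). Origin: centre of its underside, 38 mm above the bench; axes parallel to the case's. The gouge lies flat and centred on it, own x along this x, blade in the notch (x 50 to 64 mm), handle end in the gap; its origin is then 2 mm above this one.
- stone: Bystander, loose, to be left alone: grey sharpening stone 100 x 40 x 20 mm. Origin: centre of its underside.
- tin: Bystander, loose, to be left alone: round aluminium tin 54 mm across, 22 mm high. Origin: centre of its underside.
- wedge: Bystander, loose, to be left alone: small wooden wedge block 60 x 25 x 12 mm. Origin: centre of its underside.
- leg0: Bystander, loose, to be left alone: turned dark wood chair-leg foot, upright, 52 mm across, 150 mm high. Origin: centre of its underside.
- leg1: Bystander, loose, to be left alone: another such leg foot. Origin: centre of its underside.
- leg2: Bystander, loose, to be left alone: another such leg foot. Origin: centre of its underside.
Things that resemble listed ones, but are neither listed nor needed, are in the scene too. Leave any turquoise look-alike of the gouge_red alone. What is shaped like the gouge_green but purple is not meant.

How it is judged:
By the outcome, as a careful person would: the job done as asked, in the order asked, and still so for the second after the job is handed in, with the robot touching nothing.
Of gouge_red, gouge_yellow, gouge_blue, gouge_green, gouge_white only 3 to 5 are there at a start; the rules pass over those that are not, and their reading is None.
At some moment in a run one of gouge_red, gouge_yellow, gouge_blue, gouge_green, gouge_white may be knocked a few centimetres aside while the robot is not near it.
Once in a run the grip may slacken for a moment while it holds something.
It also fails if it takes over 210 s, if anything falls off the work surface, if the arm or the gripper's body presses on something with over 40 N, if the wrist force passes 120 N, or if a joint passes its speed limit or range.

ROBOT

A 6-joint arm with a two-finger parallel gripper is mounted at the origin on the work surface. World frame = base frame: x ahead of the robot, y to its left, z up, the work surface at z = 0. Lengths are in m, angles in rad, forces in N, time in s.
With the tool pointing down it reaches from about 0.3 to 0.95 m from the base axis. Payload 3.1 kg.
Tool frame: the origin (TCP) lies on the centre line of the jaws, within the pads' length; the fingertips stand 17 mm ahead of it and the grasp point (between the pads) lies 2 mm behind it (arm.tip_extent is the distance from the TCP to the fingertips, in m); z points along the fingers, y is the line along which they close (so a half turn about z gives the same grasp; the last joint's range is limited). The gripper opens to 85 mm and grips with 20 to 120 N. Pads are 22 mm wide; open, the fingers measure 114 mm over their backs; the gripper's body (76 mm by 85 mm) begins 54 mm behind the grasp point. The pads swing forward as they close: fully open they stand 13 mm farther back than shut.
Start: joints at [1.058, 0.308, 1.634, -0, 1.2, -0.07], TCP at [0.268, 0.565, 0.248] pointing down, gripper open.
Joint ranges: [-3.06, 3.06], [-0.79, 1.96], [0.05, 2.63], [-1.19, 4.34], [0.05, 2.64], [-2.94, 2.94]. Speed limits (rad/s): [2.79, 2.79, 3.14, 3.14, 3.14, 3.14].

INTERFACE

Orientations are given as a rotation vector (axis times angle).
In Python, from rig import arm gives the robot as it stands. Calls block until the motion is done:
- arm.move_ptp(position, orientation): joint-space move of the TCP to a pose.
- arm.move_linear(position, rotation=None, speed=0.15): straight line of the TCP; rotation=None keeps the orientation; speed is the mean speed in m/s.
- arm.move_j(angles): joint-space move.
- arm.move_gripper(opening): opening from 0.0 (shut) to 1.0 (fully open); the grip force is fixed at half the most; returns when the fingers have stopped.
- arm.dwell(seconds).
- arm.inverse_kinematics(position, orientation): joint angles nearest the present ones, or None.
- arm.grab_frame(name): name is "side" or "top" or "wrist"; returns (picture, depth): 384x512x3 uint8, red, green, blue; 384x512 float32, m along the optical axis (not along the pixel's ray), 0 where there is no reading.
- arm.calibration(name): a dict with "fx", "fy", "cx", "cy" (pixels), "dist" ([k1, k2, p1, p2, k3] as OpenCV has them; the pictures are not rectified), "position" and "attitude" of the camera in the world; the wrist camera has in their place "mount" (4x4, takes a point from camera to tool coordinates, whose origin is the TCP and whose axes are the flange's). Camera axes: x right, y down, z forward; pixel columns grow to the right and rows downward; lengths in m; the calibration is good to about 2 mm. A picture is of the moment at which its call begins: read the wrist's pose just before it. calibration takes no time and is no camera call.
A pose or a line that the arm cannot do raises arm.Unreachable and nothing moves.
- arm.job_done(): hands the job in; it is judged then, once.
Trained networks look in the newest picture that a camera, given by its name, has taken for a name from the list of things; names that differ only in an ending like _2 or _b are one class to them, and where a whole thing is asked for, a point or a joint stands for the part that bears it (a point fixed in the world has none). Each returns a list of dicts, best first, with "confidence" (0 to 1); they miss things now and then, are a little off and sometimes report something else, mostly with a low value. They report only what shows in the picture. A call takes as long as a camera call. They do not tell look-alikes from the thing itself.
- arm.search_frame(camera, name): "point" ([x, y, z] in m, in world coordinates, good to about 4 mm: the middle of the surface that is visible of it).
- arm.masks_of(camera, name): "pixels" (384x512 bool, what is visible of it).
Readings, each from a call of its own:
- arm.get_t(): time.
- arm.get_joints(): joint angles.
- arm.get_dq(): joint speeds.
- arm.get_joint_efforts(): joint torques, N m.
- arm.get_position(): TCP position.
- arm.get_tcp_rot(): TCP orientation.
- arm.get_ft_force(): force on the tool from outside, world axes, zero at the start.
- arm.get_wrist_torque(): the same for the moment, N m.
- arm.get_gripper_width(): opening from 0.0 (shut) to 1.0 (fully open).
- arm.get_finger_force(): force on a finger pad.
Only numpy, scipy, OpenCV 4.12 (cv2) and the standard library are available. Lean on these libraries where they do the work, as an engineer would, in place of code of your own. Each camera call takes 0.05 s, during which the arm holds its last target. There are 200 camera calls.

## Working session

There is one attempt and no reset: what is moved stays moved. The work goes in short steps, each a Python script; the robot and the scene stay as the last script left them, time stands still between calls to the robot, and variables do not carry over. Pictures are saved under pics/ and viewed, at most 14 in all, crops included, and the job is handed in when it is done.

```bash
ls; mkdir -p pics; python3 - <<'E'
from rig import arm
import cv2,numpy as np
for n in ("top","side"):
    p,d=arm.grab_frame(n); cv2.imwrite(f"pics/{n}0.png",cv2.resize(p[:,:,::-1],(768,576)))
    c=arm.calibration(n); print(n,c)
    np.save(f"{n}0.npy",d)
print(arm.calibration("wrist"))
for n in ["gouge_red","gouge_yellow","gouge_blue","gouge_green","gouge_white","slot_red","slot_yellow","slot_blue","slot_green","slot_white","case","lid","keeper","lever_tip","claw_bar","stone","tin","wedge","leg0","lid_hinge"]:
    print(n,[(np.round(r["point"],3).tolist(),round(r["confidence"],2)) for r in arm.search_frame("top",n)][:4])
print(arm.get_t(),arm.get_tcp_rot())
E
```

```text
pics
top {'fx': 359.30911255875924, 'fy': 359.30911255875924, 'cx': 257.2354461081002, 'cy': 189.6033060264091, 'dist': array([0.00180146, 0.        , 0.        , 0.        , 0.        ]), 'position': array([0.46294045, 0.06919972, 0.97594461]), 'attitude': array([-2.16341092,  2.18180446, -0.03119729])}
side {'fx': 354.1353799722277, 'fy': 354.1353799722277, 'cx': 254.78174739904955, 'cy': 195.1779779798892, 'dist': array([-0.10971895,  0.        ,  0.        ,  0.        ,  0.        ]), 'position': array([-0.03697453, -0.43229682,  0.81738828]), 'attitude': array([-2.18888268,  0.91820492, -0.39158998])}
{'fx': 300.8759127694521, 'fy': 300.8759127694521, 'cx': 257.4729383525159, 'cy': 194.3302143462156, 'dist': array([-0.03068727,  0.        ,  0.        ,  0.        ,  0.        ]), 'mount': array([[ 8.24959945e-04, -9.48331914e-01, -3.17278900e-01,
         8.32939191e-02],
       [ 9.99999381e-01,  5.45254064e-04,  9.70368986e-04,
         6.87579028e-04],
       [-7.47234268e-04, -3.17279504e-01,  9.48331776e-01,
        -1.25322120e-01],
       [ 0.00000000e+00,  0.00000000e+
[... 969 characters left out ...]
0.075], 0.95), ([0.557, -0.331, 0.175], 0.34)]
lid [([0.559, -0.328, 0.177], 0.9), ([0.563, -0.113, 0.06], 0.69)]
keeper [([0.556, -0.332, 0.174], 0.84)]
lever_tip [([0.566, -0.107, 0.059], 0.53), ([0.559, -0.327, 0.177], 0.29)]
claw_bar [([0.563, -0.314, 0.074], 0.54), ([0.697, 0.032, 0.022], 0.32)]
stone [([0.699, 0.031, 0.022], 0.79), ([0.566, -0.332, 0.177], 0.19)]
tin [([0.502, 0.395, 0.024], 0.84), ([0.459, -0.204, 0.041], 0.42)]
wedge [([0.506, 0.019, 0.008], 0.62), ([0.429, 0.184, 0.02], 0.48)]
leg0 [([0.754, 0.099, 0.104], 0.9), ([0.753, 0.249, 0.098], 0.66), ([0.759, 0.175, 0.1], 0.63)]
lid_hinge [([0.567, -0.332, 0.175], 0.87)]
1.1 [-6.89920902e-01 -3.06489201e+00  3.09508673e-06]
```

View pics/top0.png

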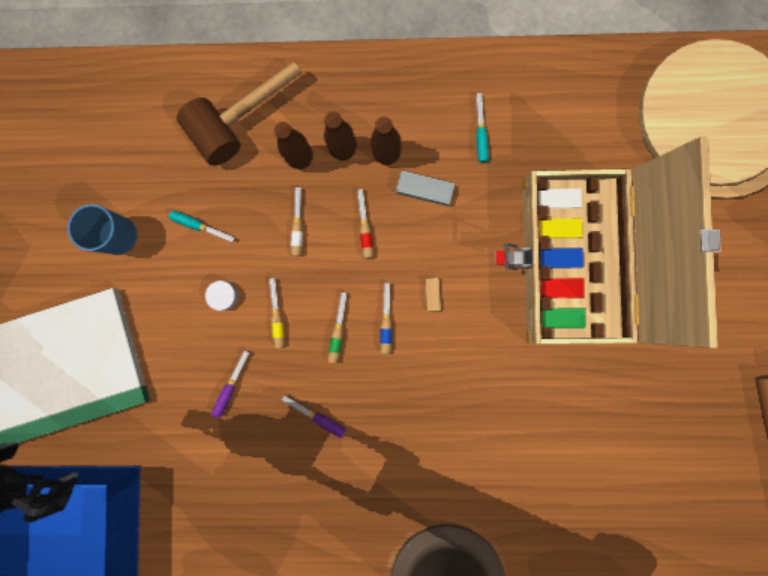

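View pics/side0.png

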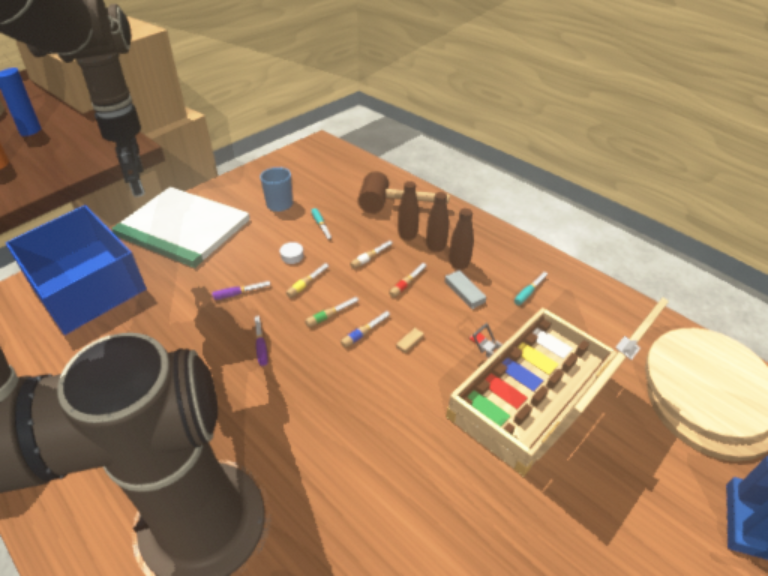

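All five gouges are there: red at (366,225), white (297,220), yellow (277,312), green (338,327) and blue (387,318). The purple and turquoise ones are decoys. The case is at right, with pads from top to bottom white, yellow, blue, red, green, and the latch at (512,257). Next I measure from the wrist.

```bash
cat > h.py <<'E'
from rig import arm
import cv2,numpy as np
from scipy.spatial.transform import Rotation as R
def down(yaw):  # tool z down, tool x at world yaw
    c,s=np.cos(yaw),np.sin(yaw)
    return R.from_matrix(np.array([[c,s,0],[s,-c,0],[0,0,-1]])).as_rotvec()
def cloud(cam):
    """picture, world points HxWx3 (nan where no reading)"""
    c=arm.calibration(cam)
    if cam=="wrist":
        T=np.eye(4);T[:3,:3]=R.from_rotvec(arm.get_tcp_rot()).as_matrix();T[:3,3]=arm.get_position();T=T@c["mount"]
    else:
        T=np.eye(4);T[:3,:3]=R.from_rotvec(c["attitude"]).as_matrix();T[:3,3]=c["position"]
    p,d=arm.grab_frame(cam)
    K=np.array([[c["fx"],0,c["cx"]],[0,c["fy"],c["cy"]],[0,0,1]])
    v,u=np.mgrid[0:384,0:512]
    n=cv2.undistortPoints(np.stack([u,v],-1).reshape(-1,1,2).astype(np.float32),K,c["dist"]).reshape(384,512,2)
    P=np.dstack([n[...,0]*d,n[...,1]*d,d])@T[:3,:3].T+T[:3,3]
    P[d<=0]=np.nan
    return p,P
def gouge(P,guess,z0=0.0,r=0.075):
    """origin xy, yaw of a gouge near guess (handle middle), lying on z0"""
    near=np.hypot(P[...,0]-guess[0],P[...,1]-guess[1])<r
    m=(near&(P[...,2]>z0+.014)&(P[...,2]<z0+.03)).astype(np.uint8)
    n,l,st,ce=cv2.connectedComponentsWithStats(m)
    best=min((i for i in range(1,n) if st[i,4]>60),key=lambda i:np.hypot(*(np.median(P[l==i],0)[:2]-guess[:2])))
    h=P[l==best]
    (cx,cy),(a,b),_=rect=cv2.minAreaRect((h[:,:2]*1000).astype(np.float32))
    c=np.array([cx,cy])/1000
    w=np.linalg.svd(h[:,:2]-h[:,:2].mean(0),full_matrices=False)[2][0]
    bl=near&(P[...,2]>z0+.006)&(P[...,2]<z0+.0135)
    q=P[bl][:,:2]-c; t=q@w; off=abs(q@[-w[1],w[0]])<.012
    k=t[off&(abs(t)>.04)]
    if np.sum(k)<0: w=-w
    return c,np.arctan2(w[1],w[0]),(max(a,b),min(a,b),np.median(h[:,2])*1000,len(k))
G0=dict(red=(.618,.139),yellow=(.461,.302),blue=(.449,.102),green=(.431,.184),white=(.624,.262))
E
python3 - <<'E'
from h import *
arm.move_gripper(0.6)
arm.move_ptp([.47,.2,.30],down(np.pi))
p,P=cloud("wrist"); cv2.imwrite("pics/w1.png",p[:,:,::-1]); np.savez("w1",p=p,P=P)
for k,g in G0.items():
    try: print(k,gouge(P,np.array(g)))
    except Exception as e: print(k,e)
arm.move_ptp([.565,-.27,.40],down(np.pi/2))
p,P=cloud("wrist"); cv2.imwrite("pics/w2.png",p[:,:,::-1]); np.savez("w2",p=p,P=P)
hsv=cv2.cvtColor(p,cv2.COLOR_RGB2HSV)
S=dict(white=(.67,-.201),yellow=(.615,-.207),blue=(.565,-.204),red=(.51,-.202),green=(.459,-.204))
for k,g in S.items():
    m=(abs(P[...,0]-g[0])<.022)&(abs(P[...,1]-g[1])<.05)&(P[...,2]>.03)&(P[...,2]<.05)
    m&= ((hsv[...,1]<60)&(hsv[...,2]>150)) if k=="white" else (hsv[...,1]>170)
    q=P[m]; print(k,m.sum(),np.median(q,0) if len(q) else 0, np.percentile(q,[1,99],axis=0)[:,:2].tolist())
print(arm.get_t())
E
```

```text
red (array([0.60477039, 0.14066147]), np.float64(0.11821636175144606), (69.42675018310547, 18.455036163330078, np.float64(18.119805935412735), 156))
yellow (array([0.44502893, 0.3006073 ]), np.float64(0.11761737197757294), (69.58320617675781, 18.704490661621094, np.float64(18.184986015070653), 237))
blue (array([0.43336136, 0.1057797 ]), np.float64(-0.03170495310492749), (67.92935180664062, 18.946203231811523, np.float64(17.99600036890825), 247))
green (array([0.41826718, 0.1955381 ]), np.float64(-0.1656144794399631), (69.84503173828125, 18.593320846557617, np.float64(18.05915266131522), 222))
white (array([0.60963898, 0.26642114]), np.float64(-0.018537366093042875), (70.02156829833984, 18.590015411376953, np.float64(18.23389033846587), 158))
white 1040 [ 0.66762676 -0.20099246  0.03957594] [[0.6505417862132779, -0.23614464075027322], [0.6847092111721413, -0.1600617553460728]]
yellow 1080 [ 0.61521973 -0.19532682  0.03959016] [[0.5991461822995481, -0.23479294566348405], [0.630679963767646, -0.15753803221764998]]
blue 1064 [ 0.56309491 -0.19691876  0.03966533] [[0.5474599217789069, -0.23492311246797828], [0.5787918673899337, -0.15914153268053183]]
red 1116 [ 0.51113649 -0.19699034  0.03958577] [[0.49541930257503763, -0.23664406933876103], [0.5276001650933565, -0.1577768685020073]]
green 22 [ 0.4513774  -0.16480104  0.03991044] [[0.4440710780742202, -0.24971795431111907], [0.4727514726939799, -0.16051834341454374]]
4.9667
```

View pics/w2.png

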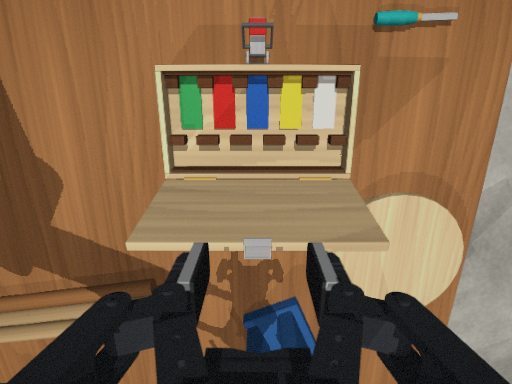

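The wrist view shows the case with pads green (190,103), red (224,103), blue (257,103), yellow (291,103), white (324,103), and the latch at (257,40). I refine the case pose from the rim.

```bash
python3 - <<'E'
import numpy as np,cv2
z=np.load("w2.npz");p,P=z["p"],z["P"];hsv=cv2.cvtColor(p,cv2.COLOR_RGB2HSV)
m=(P[...,2]>.066)&(P[...,2]<.074)&(P[...,1]>-.17)&(P[...,1]<-.13)&(abs(P[...,0]-.563)<.14)
q=P[m];f=np.polyfit(q[:,0],q[:,1],1);print("front rim",f,np.percentile(q[:,1]-f[0]*(q[:,0]-.563),[1,50,99]),len(q))
for s,a,b in(("L",.40,.435),("R",.69,.73)):
    m=(P[...,2]>.066)&(P[...,2]<.074)&(P[...,0]>a)&(P[...,0]<b)&(P[...,1]<-.16)&(P[...,1]>-.3)
    q=P[m];f=np.polyfit(q[:,1],q[:,0],1);print(s,f,np.percentile(q[:,0],[1,50,99]),len(q))
m=(abs(P[...,0]-.459)<.02)&(abs(P[...,1]+.197)<.06)&(abs(P[...,2]-.04)<.006)&(hsv[...,0]>45)&(hsv[...,0]<85)&(hsv[...,1]>100)
print("green",m.sum(),np.percentile(P[m],[1,50,99],axis=0))
m=(P[...,2]>.16)&(P[...,1]>-.37)&(abs(P[...,0]-.563)<.17)&(P[...,1]<-.28)
q=P[m];print("lid",np.percentile(q,[1,50,99],axis=0))
m=(abs(P[...,0]-.563)<.03)&(P[...,1]>-.14)&(P[...,1]<-.05)&(P[...,2]>.01)
q=P[m];print("latch",np.percentile(q,[1,25,50,75,99],axis=0))
E
```

```text
front rim [ 0.00279394 -0.15153599] [-0.16700425 -0.14970961 -0.14565229] 1243
L [0.00570577 0.42373537] [0.41764363 0.42265973 0.42645426] 559
R [-0.01214698  0.70153749] [0.69993105 0.70413919 0.70896237] 545
green 1087 [[ 0.44341069 -0.23665299  0.03741902]
 [ 0.45915537 -0.1984652   0.03956819]
 [ 0.47594502 -0.15917062  0.04169842]]
lid [[ 0.42259564 -0.34889066  0.16134794]
 [ 0.56373516 -0.33463392  0.20900199]
 [ 0.70492106 -0.32641608  0.2416727 ]]
latch [[ 0.54234738 -0.13750738  0.0540358 ]
 [ 0.55510572 -0.12237883  0.05679932]
 [ 0.56297061 -0.10990297  0.05878214]
 [ 0.57127443 -0.09891335  0.06261725]
 [ 0.58387161 -0.08512042  0.08578221]]
```

```bash
cat >> h.py <<'E'
CO,CY=np.array([.5633,-.229]),-1.568
def case(x,y):
    c,s=np.cos(CY),np.sin(CY); return CO+np.array([c*x-s*y,s*x+c*y])
G1=dict(red=(.6,.14,.118),yellow=(.4405,.3,.118),blue=(.429,.106,-.032),green=(.4145,.196,-.166),white=(.605,.266,-.019))
SY=dict(white=104,yellow=52,blue=0,red=-52,green=-104)
BACK=.0045 # ferrule counted in the measured handle
def look(guess,z0=0.,zc=.13):
    p,P=cloud("wrist"); c,y,i=gouge(P,np.array(guess[:2]),z0)
    hsv=cv2.cvtColor(p,cv2.COLOR_RGB2HSV); m=(np.hypot(P[...,0]-c[0],P[...,1]-c[1])<.03)&(P[...,2]>z0+.012)
    s=hsv[m]; s=s[(s[:,1]>150)]
    return c-BACK*np.array([np.cos(y),np.sin(y)]),y,i,np.bincount(s[:,0]//10,minlength=18)
def hover(col,guess):
    arm.move_ptp([guess[0],guess[1],.14],down(guess[2]+np.pi))
    c,y,i,h=look(guess); print(col,"at",c.round(4),round(y,3),np.round(i,1),"hue",h.tolist(),"t",round(arm.get_t(),1))
    return c,y
def pick(col,c,y,d=.006):
    g=c+d*np.array([np.cos(y),np.sin(y)]); r=down(y+np.pi)
    arm.move_linear([*g,.06],r,.25); arm.move_linear([*g,.020],r,.12)
    arm.move_gripper(0.); w0=arm.get_gripper_width()
    arm.move_linear([*g,.14],r,.25); w=arm.get_gripper_width()
    print(" grip",round(w0,3),round(w,3),round(arm.get_finger_force(),1)); return w>.15
def place(col,d=.006):
    x=-.032+d; g=case(x,SY[col]/1000); r=down(CY+np.pi)
    arm.move_ptp([*g,.15],r); w=arm.get_gripper_width()
    if w<.15: print(" LOST"); return False
    arm.move_linear([*g,.085],r,.2); arm.move_linear([*g,.0612],r,.06)
    print(" place w",round(arm.get_gripper_width(),3),"F",arm.get_ft_force().round(1) if hasattr(arm.get_ft_force(),'round') else arm.get_ft_force())
    arm.move_gripper(.38); arm.move_linear([*g,.15],r,.25); arm.move_gripper(.6)
    return True
E
python3 - <<'E'
from h import *
c,y=hover("blue",G1["blue"])
if pick("blue",c,y):
    place("blue")
    p,P=cloud("wrist"); cv2.imwrite("pics/w3.png",p[:,:,::-1]); np.savez("w3",p=p,P=P)
print(arm.get_t())
E
```

```text
blue at [0.4292 0.1056] -0.028 [ 69.2  18.6  18.1 297. ] hue [12, 8, 7, 0, 2, 1, 5, 10, 11, 20, 587, 34, 6, 9, 7, 9, 1, 4] t 6.8
 grip 0.23 0.234 59.3
 place w 0.228 F [ 0.4 -0.2  1.3]
12.1917
```

View pics/w3.png

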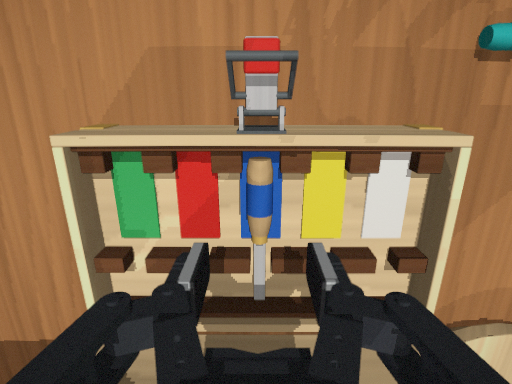

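The blue gouge lies on the blue pad at (260,200), its blade in the notch at (260,265). I do the others the same way and then measure them all.

```bash
python3 - <<'E'
from h import *
z=np.load("w3.npz");P=z["P"]
g=case(-.032,0)
m=(abs(P[...,0]-g[0])<.02)&(abs(P[...,1]-g[1])<.05)&(P[...,2]>.052)&(P[...,2]<.066)
q=P[m]; print("target",g,"x",np.median(q[:,0]),"y",np.percentile(q[:,1],[2,98]),"z",np.percentile(q[:,2],[5,50,95]))
for col in ("red","green"):
    c,y=hover(col,G1[col])
    if not pick(col,c,y) or not place(col): break
print(arm.get_t())
E
```

```text
target [ 0.56321052 -0.19700013] x 0.5622849139309755 y [-0.24647473 -0.15470528] z [0.05277382 0.05775767 0.06177179]
red at [0.6007 0.1394] 0.117 [ 69.8  18.2  18.2 296. ] hue [624, 11, 8, 2, 3, 2, 6, 12, 5, 16, 19, 7, 3, 7, 12, 12, 8, 5] t 13.5
 grip 0.226 0.224 61.5
 place w 0.228 F [-0.4  0.4  3.2]
green at [0.4041 0.1709] -0.385 [ 69.4  18.6  18.1 259. ] hue [7, 6, 4, 4, 3, 2, 588, 9, 20, 39, 35, 13, 15, 15, 15, 8, 14, 3] t 20.6
 grip 0.229 0.228 59.4
 place w 0.227 F [-0.4  0.9  1.4]
26.1
```

Green had been knocked aside and was picked from its new place. I carry on.

```bash
python3 - <<'E'
from h import *
for col in ("yellow","white"):
    c,y=hover(col,G1[col])
    if not pick(col,c,y) or not place(col): break
arm.move_ptp([.563,-.245,.33],down(CY+np.pi))
p,P=cloud("wrist"); cv2.imwrite("pics/w4.png",cv2.resize(p[30:260,80:430,::-1],None,fx=2,fy=2,interpolation=cv2.INTER_CUBIC)); np.savez("w4",p=p,P=P)
for col,sy in SY.items():
    try:
        g=case(-.032,sy/1000); c,y,i=gouge(P,g,.041,.05); print(col,((c-BACK*np.array([np.cos(y),np.sin(y)])-g)*1000).round(1),round(y-CY,3),np.round(i,1))
    except Exception as e: print(col,e)
print(arm.get_t())
E
```

```text
yellow at [0.4404 0.3001] 0.12 [ 69.3  18.7  18.2 276. ] hue [6, 5, 471, 164, 3, 4, 1, 5, 8, 21, 18, 11, 8, 15, 9, 8, 10, 4] t 28.0
 grip 0.231 0.229 60.7
 place w 0.228 F [ 0.7 -0.4  1.5]
white at [0.6052 0.2664] -0.025 [ 69.2  18.7  18.1 271. ] hue [0, 10, 5, 3, 2, 2, 3, 14, 11, 23, 18, 7, 11, 13, 9, 8, 6, 2] t 35.8
 grip 0.225 0.228 61.6
 place w 0.224 F [ 0.  -0.7  1.6]
white [-0.7  1.7] -0.005 [69.2 18.3 58.1 39. ]
yellow [-0.7  1.4] -0.006 [69.  17.9 58.3 42. ]
blue [-0.7  1.3] -0.0 [69.  17.  58.1 40. ]
red [-0.7  2. ] -0.009 [67.7 17.8 58.2 37. ]
green [-0.9  0.7] -0.002 [68.  17.7 58.2 34. ]
42.5333
```

View pics/w4.png

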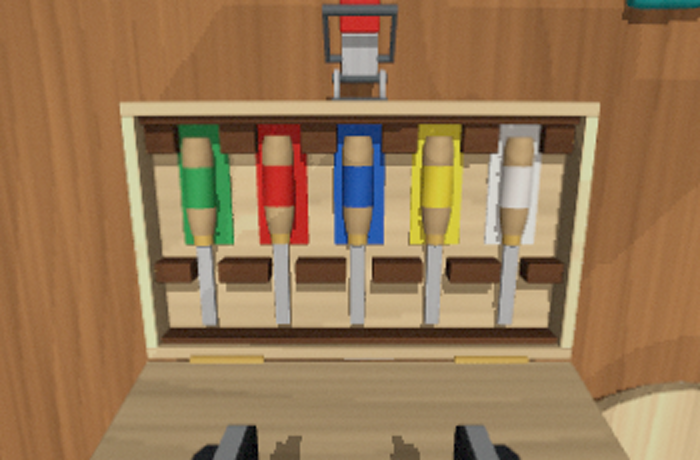

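All five are seated, within about 2 mm and 0.01 rad. I now push the lid over from behind with shut fingers, off-centre so as to miss the keeper.

```bash
python3 - <<'E'
from h import *
r=down(CY+np.pi); X=.615
arm.move_gripper(0.)
arm.move_ptp([X,-.415,.33],r)
arm.move_linear([X,-.415,.20],r,.2)
hy,hz,rad=-.312,.070,.135
for th in np.r_[np.arange(1.7,.14,-.1),.12,.06]:
    off=.012+.011*np.sin(min(th,np.pi/2))
    y=hy+rad*np.cos(th)-off*np.sin(th); z=hz+rad*np.sin(th)+off*np.cos(th)
    arm.move_linear([X,y,z+.017],r,.12)
    f=np.array(arm.get_ft_force()); 
    if np.linalg.norm(f)>15: print("F",th,f.round(1)); 
    if np.linalg.norm(f)>40: break
else:
    z=z+.017
    while z>.094:
        z-=.0015; arm.move_linear([X,hy+rad,z],r,.05); f=np.array(arm.get_ft_force()); print(round(z,4),f.round(1))
        if f[2]>14: break
print(arm.get_position(),arm.get_t())
arm.move_linear([X,hy+rad,.33],r,.25)
p,P=cloud("wrist"); cv2.imwrite("pics/w5.png",p[:,:,::-1]); np.savez("w5",p=p,P=P)
m=(abs(P[...,0]-.563)<.1)&(P[...,1]>-.29)&(P[...,1]<-.165);q=P[m]
print(np.median(q,0),np.polyfit(q[:,1],q[:,2],1))
E
```

```text
0.1062 [0.8 0.5 0.5]
0.1047 [0.4 0.1 0.8]
0.1032 [0.3 0.1 0.2]
0.1017 [ 0.4 -0.  -0.8]
0.1002 [-0.3  1.   0. ]
0.0987 [0.1 1.6 2.2]
0.0972 [-2.4  0.8  8.4]
0.0957 [-5.7  1.7 15. ]
[ 0.61538061 -0.17711485  0.0988654 ] 51.8333
[ 0.58921755 -0.18329299  0.08398627] [2.61705768 0.7352796 ]
```

View pics/w5.png

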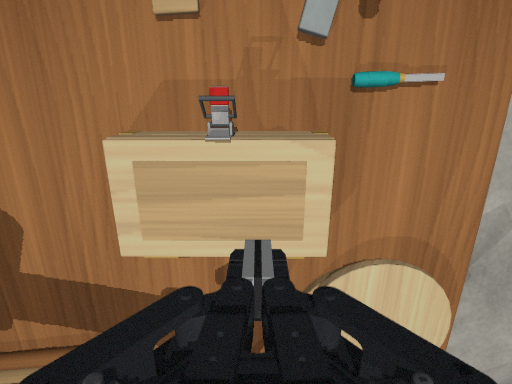

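The lid is flat and shut. The lever sticks out at (219,92), with the claw bar at (218,98) leaning outwards. Next I push the bar inwards over upright with the fingertips.

```bash
python3 - <<'E'
from h import *
r=down(np.pi); X=.563
arm.move_ptp([X,-.045,.17],r); arm.move_linear([X,-.045,.093],r,.15)
for y in np.r_[-.07,-.08:-.1136:-.004,-.1135]:
    arm.move_linear([X,y,.093],r,.06); f=np.array(arm.get_ft_force()).round(1)
    if np.linalg.norm(f)>3: print(y,f)
    if np.linalg.norm(f)>20: break
arm.move_linear([X,-.06,.093],r,.1); arm.move_linear([X,-.06,.17],r,.2)
arm.move_ptp([X,-.14,.22],down(np.pi/2)); 
p,P=cloud("wrist"); cv2.imwrite("pics/w6.png",cv2.resize(p[:250,100:420,::-1],None,fx=2.4,fy=2.4,interpolation=cv2.INTER_CUBIC)); np.savez("w6",p=p,P=P)
print(arm.get_t())
E
```

```text
60.5667
```

View pics/w6.png

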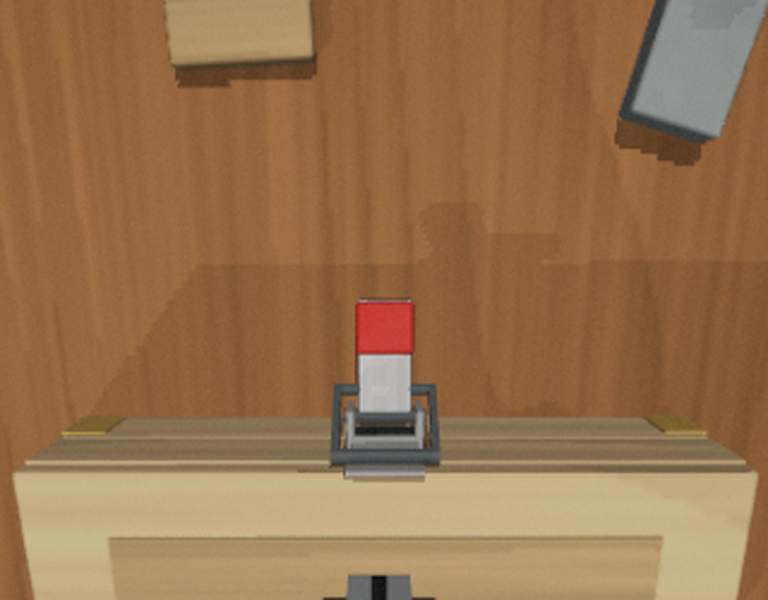

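The bar at (385,457) lies against the keeper plate (385,470), so the claw is over the lid. I check its height, then swing the lever down with a tilted tool.

```bash
python3 - <<'E'
from h import *
z=np.load("w6.npz");P=z["P"]
row,col=int(457/2.4),100+int(385/2.4)
for dr in range(-3,6): print(row+dr,P[row+dr,col-17:col-10,:].mean(0).round(4) , P[row+dr,col].round(4))
q=P[int(325/2.4),250:268];print("lever red",q.mean(0).round(4), "lever grey",P[int(370/2.4),250:268].mean(0).round(4))
a=.45
Rm=R.from_rotvec([-a,0,0])*R.from_rotvec(down(np.pi/2)); rv=Rm.as_rotvec()
for p in ([.563,-.06,.1],[.563,-.11,.05]): print(arm.inverse_kinematics(p,rv), Rm.as_matrix()[:,2].round(2))
E
```

```text
187 [ 0.5504 -0.1374  0.0809] [ 0.5632 -0.1371  0.0816]
188 [ 0.5505 -0.138   0.0819] [ 0.5632 -0.138   0.0818]
189 [ 0.5505 -0.1387  0.0827] [ 0.5632 -0.1388  0.0825]
190 [ 0.5505 -0.1397  0.0827] [ 0.5632 -0.1396  0.083 ]
191 [ 0.5505 -0.1405  0.0831] [ 0.5632 -0.1405  0.0832]
192 [ 0.5505 -0.1416  0.0827] [ 0.5632 -0.1413  0.0835]
193 [ 0.5503 -0.1438  0.0791] [ 0.5633 -0.1432  0.0807]
194 [ 0.5504 -0.1437  0.0823] [ 0.5632 -0.1435  0.0829]
195 [ 0.5505 -0.1434  0.0859] [ 0.5632 -0.1436  0.0855]
lever red [ 0.5618 -0.0946  0.0468] lever grey [ 0.5618 -0.1127  0.0502]
[ 0.04804452  0.43117699  1.87895551 -0.56892499  0.9381471   0.41483055] [ 0.   -0.43 -0.9 ]
[-0.04068069  0.50986161  1.89519595 -0.63347033  0.82448614  0.41738558] [ 0.   -0.43 -0.9 ]
```

The bar is seated: its centre is at y -0.1405 and z 0.080. Now the lever.

```bash
python3 - <<'E'
from h import *
a=.45; Rm=R.from_rotvec([-a,0,0])*R.from_rotvec(down(np.pi/2)); rv=Rm.as_rotvec(); M=Rm.as_matrix()
d=M[1:,2]; ex=M[1:,0]; piv=np.array([-.132,.054]); X=.563; hw=.011
def tcp(th,rc=.038,gap=0.):
    n=np.array([np.cos(th),np.sin(th)]); t=np.array([np.sin(th),-np.cos(th)])
    s=-np.sign(ex@n)                       # corner nearest to the lever
    C=piv+rc*t+(.0025+gap)*n-s*hw*ex       # tip centre
    C=C-d*.017
    return [X,*C]
arm.move_ptp([X,-.04,.2],rv)
arm.move_linear(tcp(1.45,gap=.03),rv,.2)
for th in np.r_[1.4:.05:-.1,.05,0.]:
    arm.move_linear(tcp(th),rv,.08); f=np.array(arm.get_ft_force()).round(1); print(round(th,2),f)
    if np.linalg.norm(f)>35: break
print(arm.get_t())
f0=arm.get_position(); arm.move_linear([X,f0[1]+.06,f0[2]+.03],rv,.15); arm.move_linear([X,-.04,.2],rv,.2)
arm.move_ptp([.563,-.1,.24],rv)
p,P=cloud("wrist"); cv2.imwrite("pics/w7.png",cv2.resize(p[:260,100:420,::-1],None,fx=2.3,fy=2.3,interpolation=cv2.INTER_CUBIC)); np.savez("w7",p=p,P=P)
E
```

```text
1.4 [ 0.5  0.8 -0.1]
1.3 [-0.4 -0.2 -0.9]
1.2 [0.9 1.  0.9]
1.1 [-1.1  0.1  0.4]
1.0 [-0.6  0.2  0.2]
0.9 [ 0.4  0.2 -0. ]
0.8 [-0.2 -0.4  0. ]
0.7 [ 0.4  0.  -0.9]
0.6 [ 0.1 -0.8  0.4]
0.5 [-0.6  0.4  1. ]
0.4 [-0.2  0.4 -0.3]
0.3 [ 0.1 -0.5  0.4]
0.2 [ 0.5 -1.2 -0.1]
0.1 [0.2 0.5 0. ]
0.05 [ 0.3  0.3 -0.5]
0.0 [ 0.   0.5 -0. ]
66.425
```

View pics/w7.png

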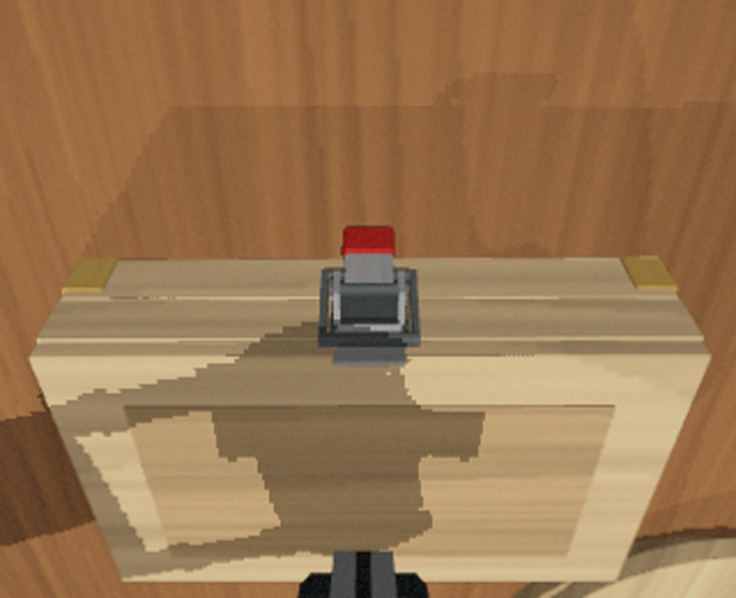

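```bash
python3 - <<'E'
import numpy as np
P=np.load("w7.npz")["P"]
for r in range(97,126,3): print(r,P[r,254:266].mean(0).round(4))
for r in (140,143,146,148): print("bar",r,P[r,254:266].mean(0).round(4))
E
```

```text
97 [ 5.630e-01 -1.274e-01 -4.000e-04]
100 [ 0.5629 -0.1243  0.0129]
103 [ 0.5629 -0.1249  0.0187]
106 [ 0.5629 -0.1251  0.0248]
109 [ 0.5629 -0.1266  0.0286]
112 [ 0.5629 -0.1275  0.0333]
115 [ 0.5629 -0.1277  0.039 ]
118 [ 0.5628 -0.1281  0.0444]
121 [ 0.5628 -0.1283  0.0497]
124 [ 0.5628 -0.1285  0.0551]
bar 140 [ 0.5628 -0.1432  0.0613]
bar 143 [ 0.5627 -0.1341  0.0797]
bar 146 [nan nan nan]
bar 148 [ 0.5628 -0.138   0.0822]
```

The lever is down, and its face is within about 0.05 rad of vertical. I press it gently to make sure it is fully home.

```bash
python3 - <<'E'
from h import *
a=.45; Rm=R.from_rotvec([-a,0,0])*R.from_rotvec(down(np.pi/2)); rv=Rm.as_rotvec(); M=Rm.as_matrix()
d=M[1:,2]; ex=M[1:,0]; X=.563
def tcp(gap):
    C=np.array([-.132+.0025+gap,.018])+.011*ex*np.sign(ex[0])-d*.017
    return [X,*C]
arm.move_linear([X,-.04,.2],rv,.2); arm.move_linear(tcp(.03),rv,.2)
for g in np.arange(.008,-.0105,-.0015):
    arm.move_linear(tcp(g),rv,.04); f=np.array(arm.get_ft_force()).round(1); print(round(g,4),f,np.round(arm.get_position(),4)[1])
    if abs(f[1])>12: break
p0=arm.get_position(); arm.move_linear([X,p0[1]+.06,p0[2]+.03],rv,.15); arm.move_linear([X,-.1,.24],rv,.2)
p,P=cloud("wrist"); cv2.imwrite("pics/w8.png",cv2.resize(p[60:200,170:350,::-1],None,fx=4,fy=4,interpolation=cv2.INTER_CUBIC))
for r in range(97,126,3): print(r,P[r,254:266].mean(0).round(4))
arm.move_ptp([.4,.2,.3],down(np.pi))
p,P=cloud("side"); cv2.imwrite("pics/s8.png",cv2.resize(p[:,:,::-1],(768,576)))
print(arm.get_t())
E
```

```text
0.008 [-0.3  0.4 -0.1] -0.1044
0.0065 [-0.3  0.2 -0.3] -0.1056
0.005 [0.2 0.5 0.1] -0.1072
0.0035 [ 0.5 -1.3 -0.5] -0.1088
0.002 [ 0.2  0.1 -0.8] -0.1103
0.0005 [-0.5  0.5 -0.3] -0.1118
-0.001 [-0.9 -0.3 -0.6] -0.1133
-0.0025 [-1.   3.3 -0.2] -0.1143
-0.004 [-1.6  7.5  2.4] -0.1146
-0.0055 [-2.3 13.8  4.6] -0.1148
97 [ 0.5623 -0.1263 -0.0007]
100 [ 5.624e-01 -1.298e-01 -5.000e-04]
103 [ 0.5623 -0.1265  0.013 ]
106 [nan nan nan]
109 [nan nan nan]
112 [ 0.5623 -0.1286  0.0289]
115 [ 0.5623 -0.1286  0.0351]
118 [ 0.5623 -0.1284  0.0414]
121 [ 0.5623 -0.1286  0.047 ]
124 [ 0.5622 -0.1281  0.0536]
75.925
```

View pics/w8.png

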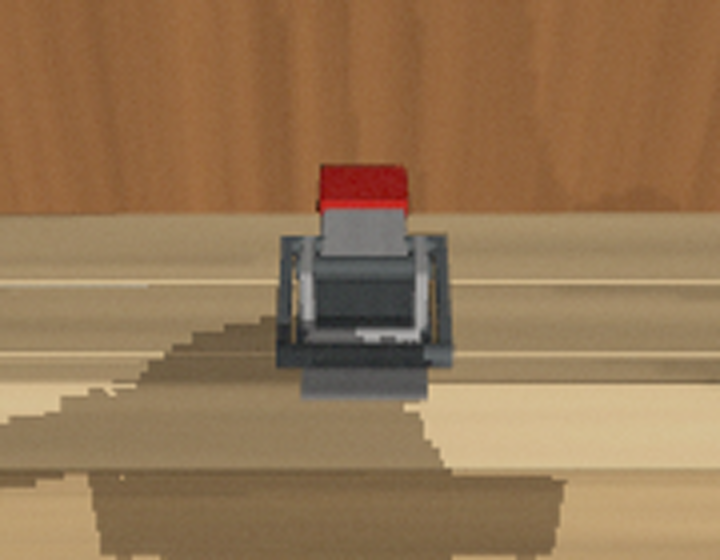

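View pics/s8.png

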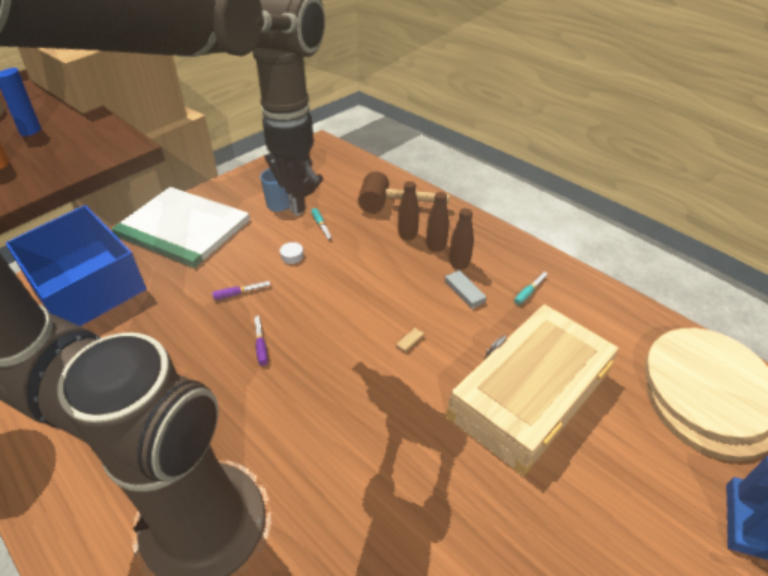

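The lever is now vertical: its grey face stays at y -0.1285 from z 0.029 to 0.054, and it met a hard stop under 14 N. The bar (365,355) sits in the keeper, the lid is shut, and the other things on the bench are unmoved.

```bash
python3 -c "
from rig import arm
print(arm.job_done())"
```

```text
the job is handed in; nothing more can be done
None
```

All five gouges are in the case on their own pads, the lid is shut, the claw is hooked over the keeper and the lever is fully home; the job is handed in at about 76 s, with no verdict shown.

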